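# Assemble a stacking jar on the banding wheel

### The job

Assemble the stoneware stacking jar in the middle of the round banding wheel, one part at a time from the bottom up: first the widest tier, then the middle tier, then the smallest tier, and last the lid with its knob. Set each part down gently, upright and fully seated in the mouth of the one below, and leave the assembled jar standing freely. Leave the glaze pot, the bowl and the vase where they are.

Things in the scene. Friction and masses are not known exactly. Their poses are not given: they have to be found in the camera images.
- base_tier_c (a point): Widest tier of a round pale stoneware jar, loose, 0.26 kg, 54 mm tall: foot below 60 mm wide, 6 mm high, bevelled; above it a straight side 68 mm wide; open top, wall 8 mm, mouth 52 mm wide. Point: on its axis, half-way up; z up. Stands upright on the table at first, like the other parts.
- middle_tier_c (a point): Middle tier of a round pale stoneware jar, loose, 0.18 kg, 46 mm tall: foot below 47 mm wide, 6 mm high, bevelled; above it a straight side 58 mm wide; open top, wall 8 mm, mouth 42 mm wide. Point: on its axis, half-way up; z up. Seated: foot inside the mouth of the widest tier, shoulder on its rim, underside 48 mm above that tier's. That rim juts out 5 mm past this tier's side: hold above the shoulder.
- top_tier_c (a point): Smallest tier of a round pale stoneware jar, loose, 0.12 kg, 40 mm tall: foot below 37 mm wide, 6 mm high, bevelled; above it a straight side 48 mm wide; open top, wall 8 mm, mouth 32 mm wide. Point: on its axis, half-way up; z up. Seated: foot inside the mouth of the middle tier, shoulder on its rim, underside 40 mm above that tier's. That rim juts out 5 mm past this tier's side: hold above the shoulder.
- jar_lid_c (a point): Lid of the jar, round, pale stoneware, loose, 0.07 kg, 42 mm tall: bevelled plug below 27 mm wide, 6 mm high; flange 42 mm wide, 6 mm thick; above it an upright knob 20 mm wide, 30 mm high, to hold it by. Point: on its axis, half-way up; z up. Seated: plug in the mouth of the smallest tier, flange on its rim, underside 34 mm above that tier's.
- wheel_top (a point): The centre of the top face of the banding wheel (a potter's round metal turntable with fine ring grooves): an aluminium disc 160 mm across, top face level and 50 mm above the table, on a dark steel foot. It is fixed and does not turn; it stands to the left or right of the work area. z is up.
- bat: A square white plaster bat, 170 x 170 x 20 mm, lying flat on the table, fixed, on the other side from the banding wheel, with the bowl and the vase on it; not a target. The origin is the centre of its underside.
- bowl: A white bowl, 84 mm across the rim, 45 mm tall, loose on the bat, to be left alone. The origin is the centre of its underside.
- vase: A white vase with a narrow neck, 60 mm across and 90 mm tall, loose on the bat, to be left alone. The origin is the centre of its underside.
- glaze_pot: A clear or whitish glaze pot with a black screw cap, 52 mm across, 55 mm tall, loose, standing upright on the table among the jar parts, to be left alone. The origin is the centre of its underside.

How it is judged:
On the way, in this order (a step that is already met when the one before it is completed fails the run):
1. the widest tier stands upright on the middle of the banding wheel (z of base_tier_c in the frame of wheel_top between 0.024 and 0.03 m and horizontal distance between base_tier_c and wheel_top below 0.012 m and angle between base_tier_c's own z axis and vertical below 0.07 rad), for 0.2 s.
2. the middle tier is seated in the mouth of the widest tier (z of middle_tier_c in the frame of base_tier_c between 0.041 and 0.047 m and horizontal distance between middle_tier_c and base_tier_c below 0.005 m and angle between middle_tier_c's own z axis and vertical below 0.07 rad), for 0.2 s.
3. the smallest tier is seated in the mouth of the middle tier (z of top_tier_c in the frame of middle_tier_c between 0.034 and 0.04 m and horizontal distance between top_tier_c and middle_tier_c below 0.005 m and angle between top_tier_c's own z axis and vertical below 0.07 rad), for 0.2 s.
4. the lid is seated in the mouth of the smallest tier (z of jar_lid_c in the frame of top_tier_c between 0.032 and 0.038 m and horizontal distance between jar_lid_c and top_tier_c below 0.005 m and angle between jar_lid_c's own z axis and vertical below 0.07 rad), for 0.2 s.
At the end, for the whole second after the job is handed in: The widest tier stands upright on the banding wheel with its axis within 12 mm of the wheel's centre; middle tier, smallest tier and lid sit in that order, each fully seated in the mouth of the one below (height within 3 mm of seated, axes within 5 mm, no part tilted over 4 degrees); all at rest (all of step 1 and all of step 2 and all of step 3 and all of step 4 and linear speed of each of base_tier, middle_tier, top_tier, jar_lid below 0.02 m/s); the robot touches nothing.
It fails at once if the glaze pot is moved more than 25 mm or tipped over 20 degrees (distance of glaze_pot from where it was at the start of the episode above 0.025 m or angle between glaze_pot's own z axis and vertical above 0.35 rad).
It fails at once if the bowl is moved more than 25 mm or tipped over 20 degrees (distance of bowl from where it was at the start of the episode above 0.025 m or angle between bowl's own z axis and vertical above 0.35 rad).
It fails at once if the vase is moved more than 25 mm or tipped over 20 degrees (distance of vase from where it was at the start of the episode above 0.025 m or angle between vase's own z axis and vertical above 0.35 rad).
It fails at once if a part of the jar is dropped: it is faster than 0.4 m/s within 50 mm above its place (a free fall of about 10 mm or more) ((linear speed of base_tier above 0.4 m/s and z of base_tier_c in the frame of wheel_top below 0.077 m and horizontal distance between base_tier_c and wheel_top below 0.02 m) or (linear speed of middle_tier above 0.4 m/s and z of middle_tier_c in the frame of base_tier_c below 0.094 m and horizontal distance between middle_tier_c and base_tier_c below 0.02 m) or (linear speed of top_tier above 0.4 m/s and z of top_tier_c in the frame of middle_tier_c below 0.087 m and horizontal distance between top_tier_c and middle_tier_c below 0.02 m) or (linear speed of jar_lid above 0.4 m/s and z of jar_lid_c in the frame of top_tier_c below 0.085 m and horizontal distance between jar_lid_c and top_tier_c below 0.02 m)).
It also fails if it takes over 125 s, if anything falls off the work surface, if the arm or the gripper's body presses on something with over 40 N, if the wrist force passes 120 N, or if a joint passes its speed limit or range.

### The arm

A 6-joint arm with a two-finger parallel gripper is mounted at the origin on the work surface. World frame = base frame: x ahead of the robot, y to its left, z up, the work surface at z = 0. Lengths are in m, angles in rad, forces in N, time in s.
With the tool pointing down it reaches from about 0.35 to 0.775 m from the base axis. Payload 5.5 kg.
Tool frame: the origin (TCP) lies midway between the tips of the shut fingers; the grasp point (between the pads) lies 19 mm behind it; z points along the fingers, y is the line along which they close (so a half turn about z gives the same grasp; the last joint's range is limited). The gripper opens to 85 mm and grips with 20 to 120 N. Pads are 22 mm wide; open, the fingers measure 114 mm over their backs; the gripper's body (76 mm by 85 mm) begins 54 mm behind the grasp point. The pads swing forward as they close: fully open they stand 13 mm farther back than shut.
Start: joints at [1.121, 0.313, 0.046, 1.304, 0, 1.431], TCP at [0.175, 0.548, 0.231] pointing down, gripper open.
Joint ranges: [-2.76, 2.76], [-0.86, 1.69], [-1.03, 1.26], [-2.2, 2.34], [-1.47, 1.5], [-3.14, 3.14]. Speed limits (rad/s): [2.57, 2.57, 3.14, 3.14, 3.14, 3.14].

### API

Orientations are given as a rotation vector (axis times angle).
In Python, from bench import bot gives the robot as it stands.
- The arm moves only by the tool apply_moves, never from a script. Its argument "targets" is a list of rows, each a list of 7 numbers: the shift along the tool's x, y, z in mm, then the turn, a rotation vector about the tool's x, y, z in rad, then the finger opening in mm, from 0 to 85.4. In form: [[dx, dy, dz, wx, wy, wz, claw], ...]. A call has 1 to 20 rows; each row is the pose to reach, as a shift and turn from the pose commanded when the call began, along the tool's axes at that moment; what a row does not reach only later rows make up. A row lasts 1/8 s, in which the tool goes at most 62.5 mm and 10.7 degrees, less where a joint would pass 70% of its speed; a pose out of reach is approached as far as the arm can. A call with a gripper value outside its range is refused whole. The fingers move at their own pace and stop on an object; "grip_force" is the grip in N (left out, the last holds). Time passes only in rows, so rows that repeat a pose let the fingers close. It gives the time, the measured TCP pose, the force, the opening and the grip force at its end, in the units of the state.
- bot.observe(): the state, without advancing time (a new reading comes with each control period).
- bot.read_camera(name): name is "scene" or "top" or "wrist"; returns a dict with "color" (400x640x3 uint8, red, green, blue), "fx", "fy", "cx", "cy" (pixels), "eye" and "rotation" of the camera in the world. Camera axes: x right, y down, z forward; pixel columns grow to the right and rows downward; lengths in m; the calibration is good to about 2 mm. A picture is of the moment at which its call begins. There is no depth.
- bot.sign_off(): hands the job in; it is judged then, once.
Trained networks look in the newest picture that a camera, given by its name, has taken for a name from the list of things; names that differ only in an ending like _2 or _b are one class to them, and where a whole thing is asked for, a point or a joint stands for the part that bears it (a point fixed in the world has none). Each returns a list of dicts, best first, with "score" (0 to 1); they miss things now and then, are a little off and sometimes report something else, mostly with a low value. They report only what shows in the picture. A call takes as long as a camera call.
- bot.recognise(camera, thing): "box" ([left, top, width, height] in pixels, round what is visible of it).
- bot.landmark_of(camera, thing): "at" ([column, row] in pixels: a listed point, or the origin of a listed thing).
The state is a dict: "t": time; "joint_positions": joint angles; "qvel": joint speeds; "tau": joint torques, N m; "tool_pos": TCP position; "ee_rot": TCP orientation; "force": force on the tool from outside, world axes, zero at the start; "wrist_torque": the same for the moment, N m; "grip_width": finger opening in m; "gripper_force": force on a finger pad.
Only numpy, scipy, OpenCV 4.12 (cv2) and the standard library are available. Lean on these libraries where they do the work, as an engineer would, in place of code of your own. Each camera call takes 0.05 s, during which the arm holds its last target. There are 200 camera calls.

## Working session

There is one attempt and no reset: what is moved stays moved. The work goes in short steps, Python scripts to look and compute and a tool call to move; the robot and the scene stay as the last step left them, time stands still between calls to the robot, and variables do not carry over. Pictures are saved under pics/ and viewed, at most 14 in all, crops included, and the job is handed in when it is done.

Besides the shell and the picture viewer there is one more tool, called as name([rows], argument=value, ...), one row to a line, values as JSON. apply_moves: Moves the arm, as the interface text tells. Its arguments: {"type":"object","properties":{"targets":{"type":"array","items":{"type":"array","items":{"type":"number"}}},"grip_force":{"type":"number"}},"required":["targets"]}

```bash
mkdir -p pics; ls; cat > h.py <<'E'
import numpy as np, cv2
from scipy.spatial.transform import Rotation as R
from bench import bot
def ray(c,uv):
    d=np.array([(uv[0]-c['cx'])/c['fx'],(uv[1]-c['cy'])/c['fy'],1.])
    return np.array(c['eye']),np.array(c['rotation']).reshape(3,3)@d
def atz(c,uv,z):
    e,d=ray(c,uv); return e+d*(z-e[2])/d[2]
def proj(c,p):
    q=np.array(c['rotation']).reshape(3,3).T@(np.array(p)-np.array(c['eye'])); return np.array([c['cx']+c['fx']*q[0]/q[2],c['cy']+c['fy']*q[1]/q[2]])
def save(c,n): cv2.imwrite('pics/'+n+'.png',c['color'][:,:,::-1])
Z=dict(base_tier_c=.027,middle_tier_c=.023,top_tier_c=.020,jar_lid_c=.021,wheel_top=.05,bat=0,bowl=.02,vase=.02,glaze_pot=0)
E
python3 - <<'E'
from h import *
s=bot.observe(); print({k:np.round(v,3).tolist() for k,v in s.items()})
for n in ['top','scene']:
    c=bot.read_camera(n); save(c,n+'0'); print(n,np.round(c['eye'],3),c['fx'],np.round(c['rotation'],2).tolist())
    for k,z in Z.items():
        for r in bot.landmark_of(n,k)[:3]: print(k,np.round(r['at'],1),round(r['score'],2),np.round(atz(c,r['at'],z),3))
E
```

```text
pics
{'t': 0.0, 'joint_positions': [1.121, 0.314, 0.045, 1.304, -0.0, 1.431], 'qvel': [0.001, 0.001, -0.0, -0.0, 0.001, -0.0], 'tau': [0.001, -48.063, 29.853, 0.02, 0.0, 0.0], 'tool_pos': [0.175, 0.547, 0.23], 'ee_rot': [-0.485, -3.103, 0.003], 'force': [0.384, -0.51, 0.047], 'wrist_torque': [0.023, -0.003, 0.004], 'gripper_force': 0.0, 'grip_width': 0.085}
top [0.485 0.011 1.09 ] 482.2650676410228 [-2.16, 2.2, -0.08]Traceback (most recent call last):
  File "<stdin>", line 6, in <module>
  File "h.py", line 8, in atz
    e,d=ray(c,uv); return e+d*(z-e[2])/d[2]
        ~~~^^^^^^
  File "h.py", line 6, in ray
    return np.array(c['eye']),np.array(c['rotation']).reshape(3,3)@d
                              ~~~~~~~~~~~~~~~~~~~~~~~~~~~~~~~^^^^^
ValueError: cannot reshape array of size 3 into shape (3,3)
```

```bash
sed -i "s/np.array(c\['rotation'\]).reshape(3,3)/R.from_rotvec(c['rotation']).as_matrix()/" h.py
python3 - <<'E'
from h import *
for n in ['top','scene']:
    c=bot.read_camera(n); save(c,n+'0'); print(n,np.round(c['eye'],3),c['fx'],np.round(c['rotation'],2).tolist())
    for k,z in Z.items():
        for r in bot.landmark_of(n,k)[:3]: print(k,np.round(r['at'],1),round(r['score'],2),np.round(atz(c,r['at'],z),3))
E
```

```text
top [0.485 0.011 1.09 ] 482.2650676410228 [-2.16, 2.2, -0.08]
base_tier_c [265.5 162.1] 0.98 [0.665 0.117 0.027]
middle_tier_c [367.8 167. ] 0.71 [ 0.651 -0.111  0.023]
middle_tier_c [366.9 266.9] 0.24 [ 0.43  -0.103  0.023]
top_tier_c [270.7 262.1] 0.94 [0.443 0.108 0.02 ]
top_tier_c [183.2 217. ] 0.68 [0.546 0.302 0.02 ]
jar_lid_c [364.6 267.5] 0.6 [ 0.429 -0.098  0.021]
wheel_top [184.5 217.1] 0.6 [0.544 0.291 0.05 ]
bat [467.1 212.1] 0.68 [ 0.548 -0.335  0.   ]
bowl [452.1 221.8] 0.92 [ 0.526 -0.295  0.02 ]
bowl [183.6 217.9] 0.47 [0.544 0.301 0.02 ]
vase [490.4 192.3] 0.78 [ 0.59  -0.382  0.02 ]
vase [185.8 219.1] 0.43 [0.541 0.296 0.02 ]
glaze_pot [314.7 211.4] 0.76 [0.555 0.009 0.   ]
scene [1.15  0.181 0.97 ] 408.1277929898591 [-1.6, -2.19, 0.64]
base_tier_c [349.4 244.6] 0.65 [0.654 0.122 0.027]
middle_tier_c [264.1 220.3] 0.62 [ 0.651 -0.117  0.023]
top_tier_c [365.5 183.6] 0.49 [0.446 0.114 0.02 ]
jar_lid_c [295.3 160.2] 0.72 [ 0.427 -0.106  0.021]
wheel_top [424.5 222.9] 0.83 [0.545 0.294 0.05 ]
wheel_top [293.6 159.4] 0.72 [ 0.448 -0.103  0.05 ]
bat [206.9 177.3] 0.56 [ 0.553 -0.339  0.   ]
bowl [225.7 170. ] 0.94 [ 0.524 -0.288  0.02 ]
vase [187.1 178.6] 0.61 [ 0.587 -0.38   0.02 ]
glaze_pot [317.9 208.3] 0.73 [0.556 0.005 0.   ]
```

View pics/top0.png

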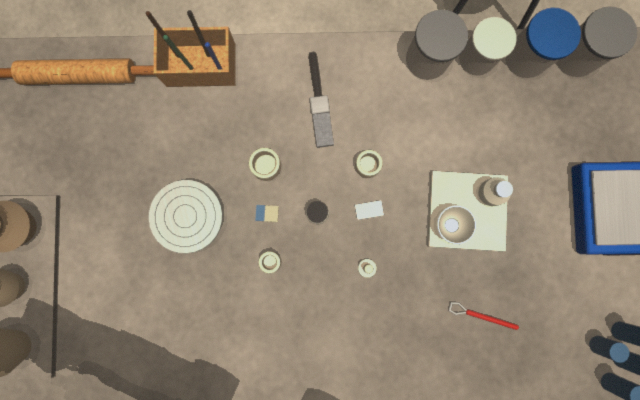

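View pics/scene0.png

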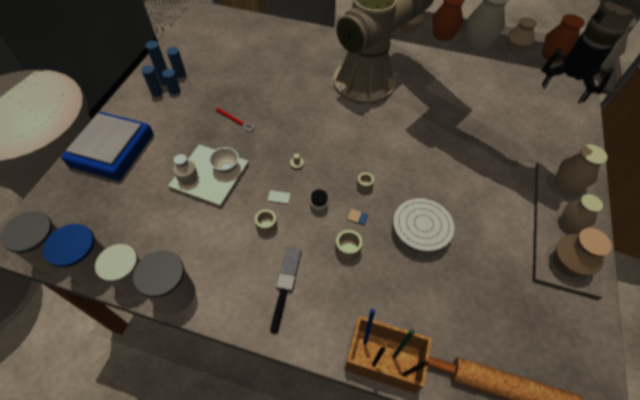

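The networks' finds match the pictures: widest (265,163), middle (368,163), smallest (270,262), lid (367,268), wheel (186,216). Next I refine the centres by contour and work out the first move.

```bash
cat >> h.py <<'E'
def blob(c,uv,lo=150,hw=60):
    """outline of the pale thing at uv: min enclosing circle (centre,radius) in px"""
    g=cv2.cvtColor(c['color'],cv2.COLOR_RGB2GRAY); m=(g>lo).astype(np.uint8)
    cs,_=cv2.findContours(m,cv2.RETR_EXTERNAL,cv2.CHAIN_APPROX_NONE)
    cs=[k for k in cs if len(k)>15]
    k=max(cs,key=lambda k:(cv2.pointPolygonTest(k,(float(uv[0]),float(uv[1])),True)))
    return cv2.fitEllipse(k)
def shift(p,yaw=0.):
    """mm shift in tool axes from present pose to TCP at world p"""
    s=bot.observe(); return np.round(R.from_rotvec(s['ee_rot']).inv().apply(np.array(p)-s['tool_pos'])*1000,1)
E
python3 - <<'E'
from h import *
c=bot.read_camera('top')
for n,uv,z in [('base',(265,163),.054),('mid',(368,163),.046),('top',(270,262),.04),('lid',(367,268),.012),('wheel',(186,216),.05)]:
    for lo in (130,150,170):
        e=blob(c,uv,lo); print(n,lo,np.round(e[0],1),np.round(e[1],1),np.round(atz(c,e[0],z),4),'width mm',np.round(np.array(e[1])/c['fx']*(1.09-z)*1000,1))
print(np.round(R.from_rotvec(bot.observe()['ee_rot']).as_matrix(),3).tolist())
w=bot.read_camera('wrist'); s=bot.observe(); M=R.from_rotvec(s['ee_rot'])
print('cam in tool',M.inv().apply(np.array(w['eye'])-s['tool_pos']),(M.inv()*R.from_rotvec(w['rotation'])).as_matrix().round(3).tolist(),w['fx'])
print(shift([.663,.118,.16]))
E
```

```text
base 130 [318.9 209.3] [401.1 652.4] [5.561e-01 3.000e-04 5.400e-02] width mm [ 861.7 1401.5]
base 150 [263.3 162.3] [29.8 32.3] [0.6603 0.1193 0.054 ] width mm [64.  69.4]
base 170 [263.7 162.4] [29.2 29.8] [0.66   0.1185 0.054 ] width mm [62.7 64.1]
mid 130 [318.9 209.3] [401.1 652.4] [5.566e-01 2.000e-04 4.600e-02] width mm [ 868.4 1412.3]
mid 150 [289.2 103.2] [205.9 491.8] [0.7926 0.062  0.046 ] width mm [ 445.7 1064.6]
mid 170 [369.3 162.2] [24.4 25.3] [ 0.6581 -0.1116  0.046 ] width mm [52.9 54.8]
top 130 [318.9 209.3] [401.1 652.4] [5.57e-01 1.00e-04 4.00e-02] width mm [ 873.4 1420.4]
top 150 [264.  281.7] [26.1 58.1] [0.4026 0.1213 0.04  ] width mm [ 56.7 126.6]
top 170 [268.9 262.1] [20.3 20.8] [0.4443 0.1102 0.04  ] width mm [44.1 45.2]
lid 130 [318.9 209.3] [401.1 652.4] [ 5.59e-01 -2.00e-04  1.20e-02] width mm [ 896.7 1458.3]
lid 150 [366.9 268. ] [18.2 18.5] [ 0.4268 -0.1044  0.012 ] width mm [40.8 41.5]
lid 170 [366.9 268. ] [17.4 17.9] [ 0.427  -0.1044  0.012 ] width mm [39.  40.1]
wheel 130 [318.9 209.3] [401.1 652.4] [5.564e-01 2.000e-04 5.000e-02] width mm [ 865.  1406.9]
wheel 150 [184.5 216.2] [71.9 74. ] [0.5462 0.291  0.05  ] width mm [155.  159.5]
wheel 170 [184.7 216.1] [71.4 73. ] [0.5463 0.2906 0.05  ] width mm [154.1 157.4]
[[-0.952, 0.305, 0.0], [0.305, 0.952, 0.0], [0.0, 0.0, -1.0]]
cam in tool [ 0.06708968 -0.00102153 -0.14380722] [[0.001, -0.964, -0.265], [1.0, 0.001, 0.0], [0.0, -0.265, 0.964]] 293.91516819749336
[-595.4 -260.5   71.3]
```

apply_moves([
  [-50, -22, 6, 0, 0, 0, 85],
  [-100, -44, 12, 0, 0, 0, 85],
  [-150, -66, 18, 0, 0, 0, 85],
  [-200, -88, 24, 0, 0, 0, 85],
  [-250, -110, 30, 0, 0, 0, 85],
  [-300, -132, 36, 0, 0, 0, 85],
  [-350, -153, 42, 0, 0, 0, 85],
  [-400, -175, 48, 0, 0, 0, 85],
  [-450, -197, 54, 0, 0, 0, 85],
  [-500, -219, 60, 0, 0, 0, 85],
  [-550, -241, 66, 0, 0, 0, 85],
  [-593, -259, 71, 0, 0, 0, 85],
  [-593, -259, 71, 0, 0, 0, 85],
  [-593, -259, 71, 0, 0, 0, 85],
], grip_force=40)

```text
t: 2.95
tool_pos: [0.6607, 0.1202, 0.1599]
ee_rot: [-0.485, -3.103, -0.0]
force: [0.9, 1.1, 0.4]
grip_width: 0.0846
gripper_force: 0.0
```

```bash
cat >> h.py <<'E'
def look(n,thing,z,guess,zt):
    c=bot.read_camera('wrist'); s=bot.observe(); save(c,n); print('t',s['t'],'tcp',np.round(s['tool_pos'],4),'F',np.round(s['force'],1),'w',s['grip_width'])
    print('expected px of rim centre',proj(c,[*guess,zt]).round(1))
    for r in bot.landmark_of('wrist',thing)[:2]: print(thing,np.round(r['at'],1),round(r['score'],2),atz(c,r['at'],z).round(4))
    return c
E
python3 - <<'E'
from h import *
look('w1','base_tier_c',.027,(.660,.119),.054)
E
```

```text
t 3.0 tcp [0.6604 0.1208 0.1603] F [-0.5  0.1 -0.4] w 0.08501300594582055
expected px of rim centre [314.6 201.1]
base_tier_c [312.9 192.1] 0.57 [0.6577 0.118  0.027 ]
```

View pics/w1.png

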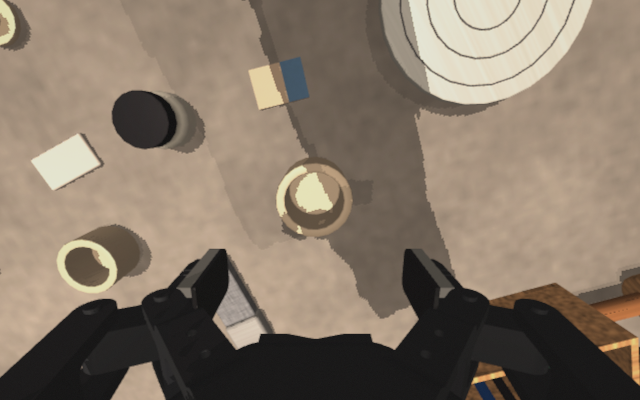

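apply_moves([
  [2, -2, 40, 0, 0, 0, 85],
  [2, -2, 80, 0, 0, 0, 85],
  [2, -2, 115, 0, 0, 0, 85],
  [2, -2, 135, 0, 0, 0, 85],
  [2, -2, 148, 0, 0, 0, 85],
  [2, -2, 148, 0, 0, 0, 85],
  [2, -2, 148, 0, 0, 0, 60],
  [2, -2, 148, 0, 0, 0, 60],
  [2, -2, 148, 0, 0, 0, 60],
  [2, -2, 148, 0, 0, 0, 60],
  [2, -2, 148, 0, 0, 0, 60],
  [2, -2, 148, 0, 0, 0, 60],
  [2, -2, 138, 0, 0, 0, 60],
  [2, -2, 110, 0, 0, 0, 60],
  [2, -2, 70, 0, 0, 0, 60],
  [2, -2, 30, 0, 0, 0, 60],
  [2, -2, 18, 0, 0, 0, 60],
  [2, -2, 18, 0, 0, 0, 60],
], grip_force=40)

```text
t: 5.3
tool_pos: [0.6588, 0.1188, 0.1424]
ee_rot: [0.485, 3.103, 0.0]
force: [-0.1, -0.1, -2.9]
grip_width: 0.0662
gripper_force: 45.5
```

```bash
python3 - <<'E'
from h import *
s=bot.observe(); p=s['tool_pos']
look('w2','base_tier_c',p[2]+.015,p[:2],p[2]+.042)
print(shift([.546,.291,.142]),shift([.546,.291,.062]))
E
```

```text
t 5.35 tcp [0.658  0.1188 0.141 ] F [-0.7 -0.3 -2.8] w 0.06624252152363096
expected px of rim centre [317.5 298.6]
base_tier_c [315.7 264. ] 0.76 [0.6575 0.1185 0.1574]
[158.7 130.   -1.5] [158.4 130.1  78.5]
```

View pics/w2.png

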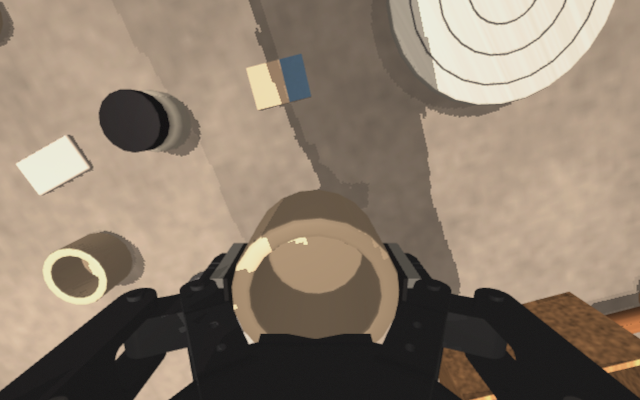

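apply_moves([
  [30, 25, 0, 0, 0, 0, 60],
  [70, 57, 0, 0, 0, 0, 60],
  [110, 90, 0, 0, 0, 0, 60],
  [145, 119, 0, 0, 0, 0, 60],
  [158.5, 130, 0, 0, 0, 0, 60],
  [158.5, 130, 20, 0, 0, 0, 60],
  [158.5, 130, 45, 0, 0, 0, 60],
  [158.5, 130, 65, 0, 0, 0, 60],
  [158.5, 130, 73, 0, 0, 0, 60],
  [158.5, 130, 77, 0, 0, 0, 60],
  [158.5, 130, 79, 0, 0, 0, 60],
  [158.5, 130, 80, 0, 0, 0, 60],
  [158.5, 130, 80, 0, 0, 0, 60],
])

```text
t: 7.02
tool_pos: [0.5474, 0.2907, 0.0641]
ee_rot: [0.485, 3.103, -0.0]
force: [-4.2, -3.1, 6.3]
grip_width: 0.066
gripper_force: 46.1
```

```bash
python3 - <<'E'
from h import *
s=bot.observe(); print(s['tool_pos'],s['force'],s['grip_width'])
E
```

```text
[0.54737455 0.29071266 0.06406676] [-4.20834103 -3.08075746  6.2955953 ] 0.06596980185815199
```

apply_moves([
  [0, 0, 0, 0, 0, 0, 85],
  [0, 0, 0, 0, 0, 0, 85],
  [0, 0, 0, 0, 0, 0, 85],
  [0, 0, 0, 0, 0, 0, 85],
  [0, 0, -15, 0, 0, 0, 85],
  [0, 0, -50, 0, 0, 0, 85],
  [0, 0, -100, 0, 0, 0, 85],
  [0, 0, -148, 0, 0, 0, 85],
  [0, 0, -148, 0, 0, 0, 85],
  [0, 0, -148, 0, 0, 0, 85],
])

```text
t: 8.28
tool_pos: [0.5474, 0.2911, 0.2109]
ee_rot: [0.485, 3.103, 0.001]
force: [0.8, -0.5, -0.4]
grip_width: 0.085
gripper_force: 0.0
```

```bash
python3 - <<'E'
from h import *
s=bot.observe(); p=s['tool_pos']
c=look('w3','base_tier_c',.077,(.546,.291),.104)
c=bot.read_camera('top'); print(np.round(bot.landmark_of('top','base_tier_c')[0]['at'],1),[atz(c,r['at'],.077).round(4) for r in bot.landmark_of('top','base_tier_c')[:1]])
print(shift([.658,-.1116,.152]))
E
```

```text
t 8.325 tcp [0.5468 0.2908 0.2097] F [ 0.4 -0.2 -0.7] w 0.08504155393667243
expected px of rim centre [315.5 199.5]
base_tier_c [313. 190.] 0.97 [0.543  0.2895 0.077 ]
[184.6 214.1] [array([0.5489, 0.2835, 0.077 ])]
[-228.9 -349.2   57. ]
```

View pics/w3.png

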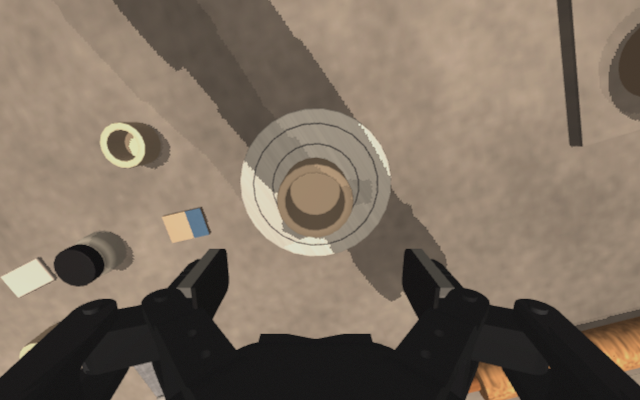

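```bash
cat >> h.py <<'E'
def fit(c,guess,circles,r=.008,st=.00025):
    """circles: [(dz_abs z, radius)]; best (x,y) by mean gradient magnitude along projected circles"""
    g=cv2.GaussianBlur(c['color'],(0,0),1.0).astype(np.float32)
    G=np.sqrt(sum(cv2.Sobel(g[:,:,i],cv2.CV_32F,1,0)**2+cv2.Sobel(g[:,:,i],cv2.CV_32F,0,1)**2 for i in range(3)))
    G=np.minimum(G,120)
    a=np.linspace(0,2*np.pi,120,endpoint=False); M=R.from_rotvec(c['rotation']).as_matrix()
    best=[]
    for dx in np.arange(-r,r+1e-9,st):
        for dy in np.arange(-r,r+1e-9,st):
            sc=0
            for z,rad in circles:
                P=np.c_[guess[0]+dx+rad*np.cos(a),guess[1]+dy+rad*np.sin(a),np.full(120,z)]-np.array(c['eye'])
                q=P@M; u=c['cx']+c['fx']*q[:,0]/q[:,2]; v=c['cy']+c['fy']*q[:,1]/q[:,2]
                sc+=cv2.remap(G,u.astype(np.float32),v.astype(np.float32),cv2.INTER_LINEAR).mean()
            best.append((sc,guess[0]+dx,guess[1]+dy))
    b=max(best); return np.round(b,4)
E
python3 - <<'E'
from h import *
w=bot.read_camera('wrist'); t=bot.read_camera('top'); s=bot.observe()
for n,c in (('wrist',w),('top',t)):
    print(n,'rim',fit(c,(.546,.291),[(.104,.034),(.104,.026)]),'outer',fit(c,(.546,.291),[(.104,.034)]),'wheel',fit(c,(.546,.291),[(.05,.08)]))
# w1 replay: same camera mount
M=R.from_rotvec(s['ee_rot']); off=M.inv().apply(np.array(w['eye'])-s['tool_pos'])
w1=dict(w); w1['eye']=np.array([.6605,.1205,.16])+M.apply(off); w1['color']=cv2.imread('pics/w1.png')[:,:,::-1].copy()
print('w1',fit(w1,(.66,.119),[(.054,.034),(.054,.026)]))
print('mid,top,lid in top',fit(t,(.658,-.1116),[(.046,.029),(.046,.021)]),fit(t,(.444,.110),[(.04,.024),(.04,.016)]),fit(t,(.427,-.104),[(.012,.021)]))
E
```

```text
wrist rim [189.2316   0.5482   0.2888] outer [93.4527  0.5482  0.2885] wheel [112.969    0.5465   0.2902]
top rim [185.7548   0.5475   0.283 ] outer [91.8218  0.5472  0.2888] wheel [105.3002   0.5468   0.29  ]
w1 [2.247525e+02 6.585000e-01 1.185000e-01]
mid,top,lid in top [ 2.267242e+02  6.515000e-01 -1.044000e-01] [2.214225e+02 4.520000e-01 1.100000e-01] [ 1.199915e+02  4.270000e-01 -1.047000e-01]
```

apply_moves([
  [-20, -30, 5, 0, 0, 0, 85],
  [-45, -70, 10, 0, 0, 0, 85],
  [-72, -110, 17, 0, 0, 0, 85],
  [-98, -150, 24, 0, 0, 0, 85],
  [-125, -190, 31, 0, 0, 0, 85],
  [-151, -230, 38, 0, 0, 0, 85],
  [-177, -270, 44, 0, 0, 0, 85],
  [-203, -310, 50, 0, 0, 0, 85],
  [-222, -338, 56, 0, 0, 0, 85],
  [-229, -349, 57, 0, 0, 0, 85],
  [-229, -349, 57, 0, 0, 0, 85],
  [-229, -349, 57, 0, 0, 0, 85],
])

```text
t: 10.12
tool_pos: [0.6588, -0.1098, 0.1535]
ee_rot: [-0.483, -3.104, -0.001]
force: [0.8, -0.3, 0.5]
grip_width: 0.0854
gripper_force: 0.0
```

```bash
cat >> h.py <<'E'
def rel(n,guess,circles):
    """fit in wrist view; returns offset from TCP in tool axes, mm (3 views)"""
    for i in range(3):
        c=bot.read_camera('wrist'); s=bot.observe(); f=fit(c,guess,circles,.006,.0005); p=np.array(s['tool_pos'])
        M=R.from_rotvec(s['ee_rot']); pe=np.array(c['eye'])-M.apply([.06709,-.00102,-.14381])
        print(n,f,'tcp',p.round(4),'eyeTCP',pe.round(4),'rel tool mm',(M.inv().apply(np.r_[f[1:]-pe[:2],0])*1000).round(1))
    save(c,n)
E
python3 - <<'E'
from h import *
rel('w4',(.6565,-.1105),[(.046,.029),(.046,.021)])
for r in bot.landmark_of('wrist','middle_tier_c')[:2]: print(r)
E
```

```text
w4 [ 2.211272e+02  6.575000e-01 -1.115000e-01] tcp [ 0.6588 -0.1096  0.1537] eyeTCP [ 0.6589 -0.1098  0.1536] rel tool mm [ 0.8 -2.1 -0. ]
w4 [ 2.208807e+02  6.570000e-01 -1.110000e-01] tcp [ 0.6589 -0.1096  0.1537] eyeTCP [ 0.6589 -0.1096  0.1537] rel tool mm [ 1.4 -1.9 -0. ]
w4 [ 2.218421e+02  6.570000e-01 -1.110000e-01] tcp [ 0.659  -0.1097  0.1538] eyeTCP [ 0.659  -0.1096  0.1538] rel tool mm [ 1.5 -1.9 -0. ]
{'at': [312.3, 196.4], 'score': 0.63}
```

View pics/w4.png

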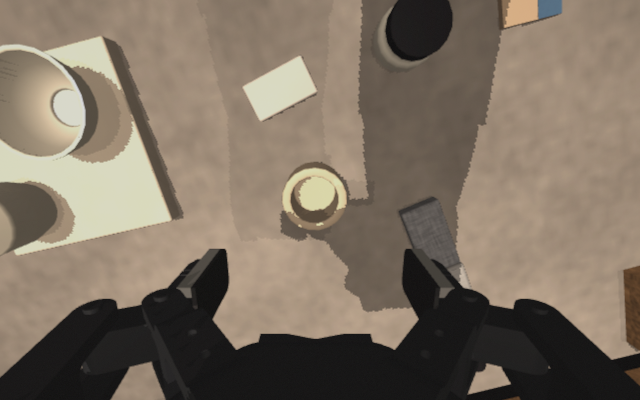

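apply_moves([
  [3, 0, 40, 0, 0, 0, 85],
  [3, 0, 80, 0, 0, 0, 85],
  [3, 0, 115, 0, 0, 0, 85],
  [3, 0, 133, 0, 0, 0, 85],
  [3, 0, 143, 0, 0, 0, 85],
  [3, 0, 143, 0, 0, 0, 85],
  [3, 0, 143, 0, 0, 0, 50],
  [3, 0, 143, 0, 0, 0, 50],
  [3, 0, 143, 0, 0, 0, 50],
  [3, 0, 143, 0, 0, 0, 50],
  [3, 0, 143, 0, 0, 0, 50],
  [3, 0, 143, 0, 0, 0, 50],
  [3, 0, 143, 0, 0, 0, 50],
  [3, 0, 133, 0, 0, 0, 50],
  [3, 0, 100, 0, 0, 0, 50],
  [3, 0, 50, 0, 0, 0, 50],
  [3, 0, 5, 0, 0, 0, 50],
  [3, 0, -15, 0, 0, 0, 50],
  [3, 0, -15, 0, 0, 0, 50],
])

```text
t: 12.7
tool_pos: [0.6572, -0.1106, 0.1707]
ee_rot: [0.484, 3.1, -0.001]
force: [0.9, -0.1, -2.2]
grip_width: 0.0563
gripper_force: 43.0
```

apply_moves([
  [20, 30, 0, 0, 0, 0, 50],
  [45, 70, 0, 0, 0, 0, 50],
  [72, 110, 0, 0, 0, 0, 50],
  [98, 150, 0, 0, 0, 0, 50],
  [125, 190, 0, 0, 0, 0, 50],
  [151, 230, 0, 0, 0, 0, 50],
  [177, 270, 0, 0, 0, 0, 50],
  [203, 310, 0, 0, 0, 0, 50],
  [219, 338, 0, 0, 0, 0, 50],
  [226, 349, 0, 0, 0, 0, 50],
  [226, 349, 0, 0, 0, 0, 50],
  [226, 349, 20, 0, 0, 0, 50],
  [226, 349, 40, 0, 0, 0, 50],
  [226, 349, 48, 0, 0, 0, 50],
  [226, 349, 48, 0, 0, 0, 50],
])

```text
t: 14.58
tool_pos: [0.5472, 0.2898, 0.1197]
ee_rot: [-0.487, -3.102, 0.001]
force: [-0.3, 0.7, 0.2]
grip_width: 0.0563
gripper_force: 43.1
```

```bash
python3 - <<'E'
from h import *
c=bot.read_camera('wrist'); s=bot.observe(); save(c,'w5'); print(s['t'],s['tool_pos'],s['force'],s['grip_width'])
E
```

```text
14.625 [0.54765569 0.29026521 0.12050883] [-0.28378082  0.30272458 -1.72572201] 0.05602191537162111
```

View pics/w5.png

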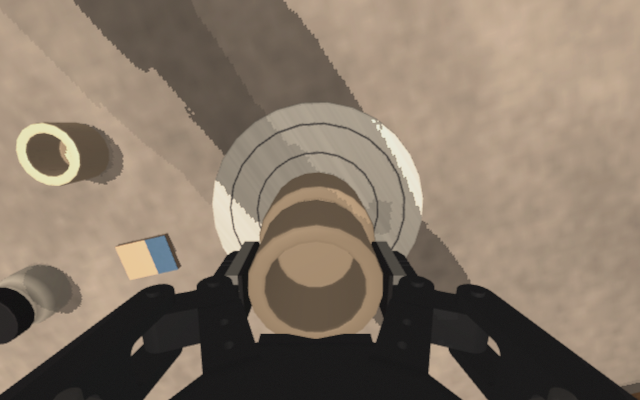

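The middle tier (centre col 316) hangs in line with the widest tier (about col 318), roughly 12 mm above seat.

apply_moves([
  [0, 0, 4, 0, 0, 0, 50],
  [0, 0, 7, 0, 0, 0, 50],
  [0, 0, 9, 0, 0, 0, 50],
  [0, 0, 11, 0, 0, 0, 50],
  [0, 0, 12, 0, 0, 0, 50],
  [0, 0, 12, 0, 0, 0, 50],
])

```text
t: 15.38
tool_pos: [0.5473, 0.2912, 0.1101]
ee_rot: [0.484, 3.103, 0.001]
force: [-3.4, -1.2, 8.7]
grip_width: 0.0566
gripper_force: 43.9
```

apply_moves([
  [0, 0, 0, 0, 0, 0, 85],
  [0, 0, 0, 0, 0, 0, 85],
  [0, 0, 0, 0, 0, 0, 85],
  [0, 0, 0, 0, 0, 0, 85],
  [0, 0, -10, 0, 0, 0, 85],
  [0, 0, -45, 0, 0, 0, 85],
  [0, 0, -95, 0, 0, 0, 85],
  [0, 0, -141, 0, 0, 0, 85],
  [0, 0, -141, 0, 0, 0, 85],
  [0, 0, -141, 0, 0, 0, 85],
])

```text
t: 16.62
tool_pos: [0.5473, 0.2911, 0.2495]
ee_rot: [0.485, 3.104, 0.001]
force: [-0.1, -0.1, -0.1]
grip_width: 0.0852
gripper_force: 0.0
```

```bash
python3 - <<'E'
from h import *
rel('w6',(.5475,.2895),[(.144,.029),(.144,.021)])
for zz in (.147,.150,.153): # height check vs unseated
    c=bot.read_camera('wrist'); print(zz,fit(c,(.5475,.2895),[(zz,.029),(zz,.021)],.006,.0005))
s=bot.observe(); print(shift([.4443,.110,.146]))
E
```

```text
w6 [198.8105   0.548    0.2895] tcp [0.5468 0.2909 0.2486] eyeTCP [0.5471 0.2909 0.2495] rel tool mm [-1.3 -1.1 -0. ]
w6 [195.9826   0.548    0.2895] tcp [0.5466 0.2908 0.248 ] eyeTCP [0.5467 0.2908 0.2485] rel tool mm [-1.6 -0.9 -0. ]
w6 [196.7227   0.548    0.2895] tcp [0.5466 0.2907 0.2478] eyeTCP [0.5466 0.2907 0.248 ] rel tool mm [-1.7 -0.8 -0. ]
0.147 [192.4028   0.547    0.29  ]
0.15 [187.7158   0.5465   0.2905]
0.153 [185.5472   0.5435   0.291 ]
[  42.3 -203.4  102.5]
```

View pics/w6.png

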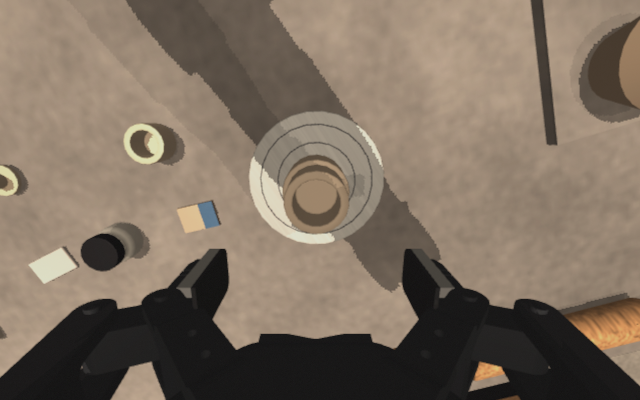

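apply_moves([
  [6, -30, 0, 0, 0, 0, 85],
  [15, -70, 15, 0, 0, 0, 85],
  [23, -110, 40, 0, 0, 0, 85],
  [31, -150, 65, 0, 0, 0, 85],
  [38, -185, 90, 0, 0, 0, 85],
  [42, -203, 102, 0, 0, 0, 85],
  [42, -203, 102, 0, 0, 0, 85],
  [42, -203, 102, 0, 0, 0, 85],
])

```text
t: 17.92
tool_pos: [0.4462, 0.1109, 0.1478]
ee_rot: [0.485, 3.103, 0.001]
force: [-0.0, -0.3, 0.1]
grip_width: 0.0849
gripper_force: 0.0
```

```bash
python3 - <<'E'
from h import *
rel('w7',(.4443,.110),[(.04,.024),(.04,.016)])
c=bot.read_camera('wrist'); print(fit(c,(.4443,.110),[(.04,.024)],.006,.0005),[(r['at'],atz(c,r['at'],.02)) for r in bot.landmark_of('wrist','top_tier_c')[:1]])
E
```

```text
w7 [2.310558e+02 4.443000e-01 1.100000e-01] tcp [0.4465 0.1111 0.148 ] eyeTCP [0.4463 0.1109 0.1479] rel tool mm [ 1.7 -1.5 -0. ]
w7 [2.301119e+02 4.443000e-01 1.100000e-01] tcp [0.4465 0.1112 0.148 ] eyeTCP [0.4465 0.1111 0.148 ] rel tool mm [ 1.8 -1.7 -0. ]
w7 [2.302364e+02 4.443000e-01 1.100000e-01] tcp [0.4464 0.1111 0.1479] eyeTCP [0.4465 0.1111 0.148 ] rel tool mm [ 1.8 -1.8 -0. ]
[1.189118e+02 4.438000e-01 1.100000e-01] [([312.8, 197.0], array([0.44724745, 0.10771977, 0.02      ]))]
```

View pics/w7.png

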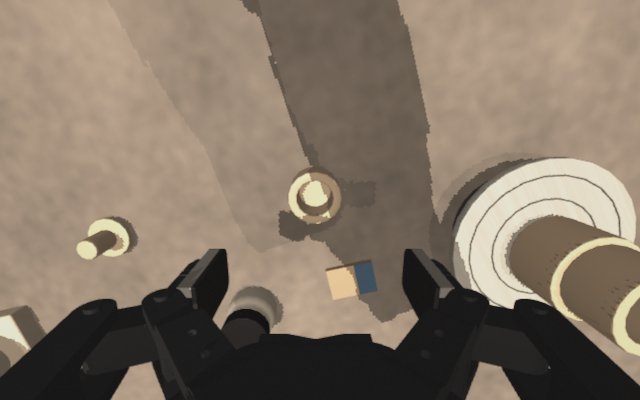

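apply_moves([
  [3.3, 0, 40, 0, 0, 0, 85],
  [3.3, 0, 80, 0, 0, 0, 85],
  [3.3, 0, 112, 0, 0, 0, 85],
  [3.3, 0, 130, 0, 0, 0, 85],
  [3.3, 0, 138, 0, 0, 0, 85],
  [3.3, 0, 138, 0, 0, 0, 85],
  [3.3, 0, 138, 0, 0, 0, 40],
  [3.3, 0, 138, 0, 0, 0, 40],
  [3.3, 0, 138, 0, 0, 0, 40],
  [3.3, 0, 138, 0, 0, 0, 40],
  [3.3, 0, 138, 0, 0, 0, 40],
  [3.3, 0, 138, 0, 0, 0, 40],
  [3.3, 0, 138, 0, 0, 0, 40],
  [3.3, 0, 138, 0, 0, 0, 40],
  [3.3, 0, 128, 0, 0, 0, 40],
  [3.3, 0, 90, 0, 0, 0, 40],
  [3.3, 0, 40, 0, 0, 0, 40],
  [3.3, 0, -10, 0, 0, 0, 40],
  [3.3, 0, -50, 0, 0, 0, 40],
  [3.3, 0, -50, 0, 0, 0, 40],
], grip_force=35)

```text
t: 20.68
tool_pos: [0.4445, 0.1117, 0.2011]
ee_rot: [0.484, 3.097, 0.003]
force: [0.1, -1.2, -2.0]
grip_width: 0.0467
gripper_force: 36.6
```

apply_moves([
  [-6, 30, 0, 0, 0, 0, 40],
  [-15, 70, 0, 0, 0, 0, 40],
  [-25, 110, 0, 0, 0, 0, 40],
  [-34, 150, 0, 0, 0, 0, 40],
  [-41, 185, 0, 0, 0, 0, 40],
  [-45, 203, 0, 0, 0, 0, 40],
  [-45, 203, 0, 0, 0, 0, 40],
  [-45, 203, 20, 0, 0, 0, 40],
  [-45, 203, 36, 0, 0, 0, 40],
  [-45, 203, 36, 0, 0, 0, 40],
])

```text
t: 21.92
tool_pos: [0.5453, 0.29, 0.1593]
ee_rot: [-0.485, -3.1, 0.003]
force: [-0.2, 0.1, 0.5]
grip_width: 0.0468
gripper_force: 36.6
```

```bash
python3 - <<'E'
from h import *
c=bot.read_camera('wrist'); s=bot.observe(); save(c,'w8'); print(s['t'],s['tool_pos'],s['force'],s['grip_width'])
E
```

```text
21.975 [0.54608866 0.29035836 0.16050356] [-0.18047953 -0.31435214 -1.44301554] 0.047016716509806496
```

View pics/w8.png

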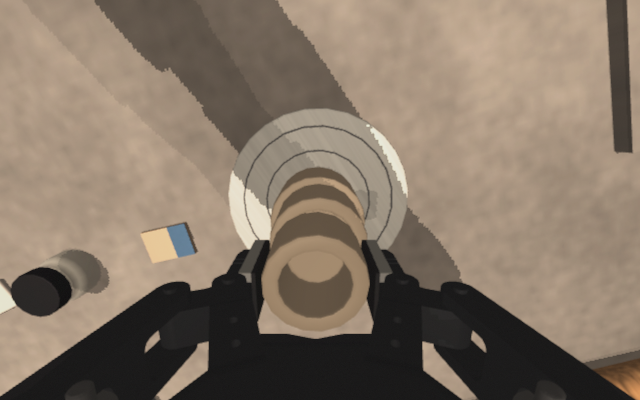

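The smallest tier (centre col 315) hangs in line over the middle tier. I lower it slowly.

apply_moves([
  [0, 0, 4, 0, 0, 0, 40],
  [0, 0, 7, 0, 0, 0, 40],
  [0, 0, 9, 0, 0, 0, 40],
  [0, 0, 11, 0, 0, 0, 40],
  [0, 0, 13, 0, 0, 0, 40],
  [0, 0, 14, 0, 0, 0, 40],
  [0, 0, 14, 0, 0, 0, 40],
])

```text
t: 22.85
tool_pos: [0.5472, 0.2912, 0.1484]
ee_rot: [0.484, 3.103, 0.001]
force: [-1.9, -1.0, 5.4]
grip_width: 0.0468
gripper_force: 37.2
```

apply_moves([
  [0, 0, 0, 0, 0, 0, 85],
  [0, 0, 0, 0, 0, 0, 85],
  [0, 0, 0, 0, 0, 0, 85],
  [0, 0, 0, 0, 0, 0, 85],
  [0, 0, -10, 0, 0, 0, 85],
  [0, 0, -45, 0, 0, 0, 85],
  [0, 0, -95, 0, 0, 0, 85],
  [0, 0, -136, 0, 0, 0, 85],
  [0, 0, -136, 0, 0, 0, 85],
  [0, 0, -136, 0, 0, 0, 85],
])

```text
t: 24.1
tool_pos: [0.547, 0.2911, 0.2833]
ee_rot: [0.485, 3.104, 0.0]
force: [-0.3, 0.1, -0.5]
grip_width: 0.0852
gripper_force: 0.0
```

```bash
python3 - <<'E'
from h import *
rel('w9',(.5475,.2895),[(.178,.024),(.178,.016)])
for zz in (.178,.181,.184):
    c=bot.read_camera('wrist'); print(zz,fit(c,(.5475,.2895),[(zz,.024),(zz,.016)],.006,.0005))
s=bot.observe(); print(shift([.427,-.1045,.130]))
E
```

```text
w9 [194.4018   0.549    0.29  ] tcp [0.5466 0.291  0.2824] eyeTCP [0.5468 0.291  0.2833] rel tool mm [-2.4 -0.3 -0. ]
w9 [195.8162   0.5485   0.2895] tcp [0.5464 0.2909 0.282 ] eyeTCP [0.5465 0.2909 0.2824] rel tool mm [-2.3 -0.7 -0. ]
w9 [196.5052   0.5485   0.2895] tcp [0.5463 0.2909 0.2818] eyeTCP [0.5464 0.2909 0.282 ] rel tool mm [-2.4 -0.7 -0. ]
0.178 [196.2254   0.549    0.2895]
0.181 [193.162    0.548    0.2895]
0.184 [187.0179   0.5475   0.29  ]
[  -6.9 -412.9  152.7]
```

View pics/w9.png

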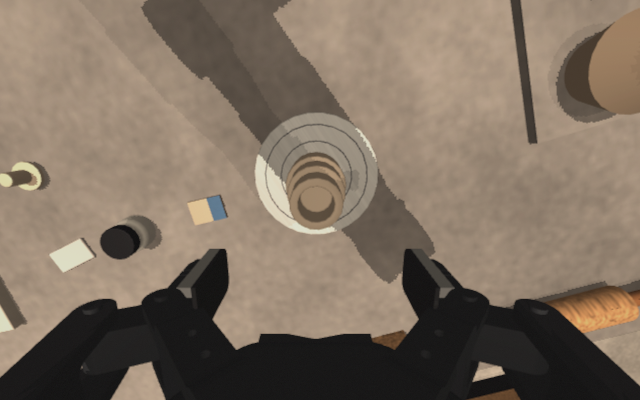

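apply_moves([
  [-1, -30, 0, 0, 0, 0, 85],
  [-1, -75, 5, 0, 0, 0, 85],
  [-2, -120, 20, 0, 0, 0, 85],
  [-3, -165, 40, 0, 0, 0, 85],
  [-4, -210, 60, 0, 0, 0, 85],
  [-4, -255, 80, 0, 0, 0, 85],
  [-5, -300, 100, 0, 0, 0, 85],
  [-6, -345, 120, 0, 0, 0, 85],
  [-7, -390, 140, 0, 0, 0, 85],
  [-7, -413, 152, 0, 0, 0, 85],
  [-7, -413, 152, 0, 0, 0, 85],
  [-7, -413, 152, 0, 0, 0, 85],
])

```text
t: 25.9
tool_pos: [0.4279, -0.104, 0.1315]
ee_rot: [0.485, 3.104, 0.001]
force: [-0.1, 0.9, 0.4]
grip_width: 0.085
gripper_force: 0.0
```

```bash
python3 - <<'E'
from h import *
rel('w10',(.427,-.1045),[(.012,.021)])
c=bot.read_camera('wrist'); print('knob',fit(c,(.427,-.1045),[(.042,.010)],.006,.0005),[(r['at'],atz(c,r['at'],.021)) for r in bot.landmark_of('wrist','jar_lid_c')[:1]])
E
```

```text
w10 [ 1.196404e+02  4.265000e-01 -1.045000e-01] tcp [ 0.4282 -0.1038  0.1317] eyeTCP [ 0.4281 -0.104   0.1316] rel tool mm [ 1.3 -1.  -0. ]
w10 [ 1.196278e+02  4.265000e-01 -1.045000e-01] tcp [ 0.4284 -0.1037  0.1318] eyeTCP [ 0.4283 -0.1038  0.1317] rel tool mm [ 1.5 -1.2 -0. ]
w10 [ 1.196099e+02  4.265000e-01 -1.045000e-01] tcp [ 0.4284 -0.1037  0.1318] eyeTCP [ 0.4284 -0.1037  0.1318] rel tool mm [ 1.6 -1.3 -0. ]
knob [ 1.143396e+02  4.280000e-01 -1.055000e-01] [([317.0, 195.4], array([ 0.42481347, -0.10168556,  0.021     ]))]
```

View pics/w10.png

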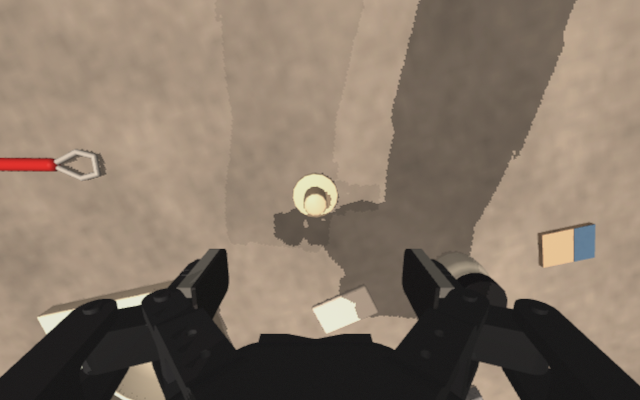

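apply_moves([
  [3, 0, 35, 0, 0, 0, 50],
  [3, 0, 70, 0, 0, 0, 50],
  [3, 0, 95, 0, 0, 0, 50],
  [3, 0, 108, 0, 0, 0, 50],
  [3, 0, 114, 0, 0, 0, 50],
  [3, 0, 114, 0, 0, 0, 50],
  [3, 0, 114, 0, 0, 0, 12],
  [3, 0, 114, 0, 0, 0, 12],
  [3, 0, 114, 0, 0, 0, 12],
  [3, 0, 114, 0, 0, 0, 12],
  [3, 0, 114, 0, 0, 0, 12],
  [3, 0, 114, 0, 0, 0, 12],
  [3, 0, 114, 0, 0, 0, 12],
  [3, 0, 114, 0, 0, 0, 12],
  [3, 0, 104, 0, 0, 0, 12],
  [3, 0, 60, 0, 0, 0, 12],
  [3, 0, 10, 0, 0, 0, 12],
  [3, 0, -45, 0, 0, 0, 12],
  [3, 0, -100, 0, 0, 0, 12],
  [3, 0, -100, 0, 0, 0, 12],
], grip_force=30)

```text
t: 28.65
tool_pos: [0.4272, -0.1045, 0.2361]
ee_rot: [0.483, 3.096, -0.004]
force: [-0.2, 0.2, -1.2]
grip_width: 0.0191
gripper_force: 29.6
```

apply_moves([
  [1, 30, 0, 0, 0, 0, 12],
  [1, 75, 0, 0, 0, 0, 12],
  [1, 120, 0, 0, 0, 0, 12],
  [2, 165, 0, 0, 0, 0, 12],
  [2, 210, 0, 0, 0, 0, 12],
  [2, 255, 0, 0, 0, 0, 12],
  [3, 300, 0, 0, 0, 0, 12],
  [3, 345, 0, 0, 0, 0, 12],
  [4, 390, 0, 0, 0, 0, 12],
  [4, 413, 0, 0, 0, 0, 12],
  [4, 413, 0, 0, 0, 0, 12],
  [4, 413, 15, 0, 0, 0, 12],
  [4, 413, 30, 0, 0, 0, 12],
  [4, 413, 30, 0, 0, 0, 12],
  [4, 413, 30, 0, 0, 0, 12],
])

```text
t: 30.52
tool_pos: [0.5469, 0.2905, 0.2014]
ee_rot: [-0.486, -3.104, 0.0]
force: [-0.5, 1.1, -0.3]
grip_width: 0.0192
gripper_force: 29.7
```

```bash
python3 - <<'E'
from h import *
c=bot.read_camera('wrist'); s=bot.observe(); save(c,'w11'); print(s['t'],s['tool_pos'],s['force'],s['grip_width'])
E
```

```text
30.575 [0.54723021 0.29079041 0.20176185] [ 0.23656112  0.46273659 -0.58492494] 0.018961983866928052
```

View pics/w11.png

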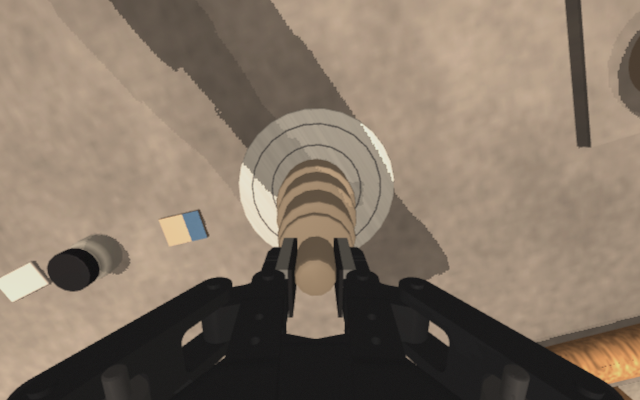

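The knob (col 315, row 275) is held upright, in line with the jar.

apply_moves([
  [0, 0, 4, 0, 0, 0, 12],
  [0, 0, 6, 0, 0, 0, 12],
  [0, 0, 8, 0, 0, 0, 12],
  [0, 0, 10, 0, 0, 0, 12],
  [0, 0, 12, 0, 0, 0, 12],
  [0, 0, 12, 0, 0, 0, 12],
])

```text
t: 31.32
tool_pos: [0.5471, 0.2912, 0.1901]
ee_rot: [0.484, 3.103, 0.001]
force: [-1.4, -0.8, 4.4]
grip_width: 0.0187
gripper_force: 30.0
```

apply_moves([
  [0, 0, 0, 0, 0, 0, 45],
  [0, 0, 0, 0, 0, 0, 45],
  [0, 0, 0, 0, 0, 0, 45],
  [0, 0, 0, 0, 0, 0, 45],
  [0, 0, -10, 0, 0, 0, 45],
  [0, 0, -40, 0, 0, 0, 45],
  [0, 0, -80, 0, 0, 0, 45],
  [0, 0, -110, 0, 0, 0, 60],
  [0, 0, -110, 0, 0, 0, 85],
  [0, 0, -110, 0, 0, 0, 85],
])

```text
t: 32.58
tool_pos: [0.547, 0.2911, 0.2991]
ee_rot: [0.485, 3.104, 0.0]
force: [1.1, -0.5, -0.5]
grip_width: 0.0848
gripper_force: 0.0
```

```bash
python3 - <<'E'
from h import *
rel('w12',(.5475,.2895),[(.184,.021)])
rel('w12',(.5475,.2895),[(.214,.010)])
c=bot.read_camera('scene'); u,v=proj(c,(.547,.290,.13)).astype(int); k=c['color'][v-60:v+60,u-60:u+60,::-1]
w=cv2.imread('pics/w12.png')[100:260,220:420]
cv2.imwrite('pics/end.png',np.hstack([cv2.resize(k,(400,400),interpolation=cv2.INTER_CUBIC),cv2.resize(w,(400,400))]))
E
```

```text
w12 [87.2751  0.5495  0.2895] tcp [0.5467 0.291  0.2984] eyeTCP [0.5468 0.291  0.2991] rel tool mm [-3.  -0.6 -0. ]
w12 [87.1764  0.5495  0.289 ] tcp [0.5465 0.2909 0.2981] eyeTCP [0.5466 0.2909 0.2984] rel tool mm [-3.4 -1.  -0. ]
w12 [87.8081  0.5495  0.2895] tcp [0.5465 0.2909 0.298 ] eyeTCP [0.5465 0.2909 0.2981] rel tool mm [-3.3 -0.4 -0. ]
w12 [94.2791  0.5495  0.2895] tcp [0.5465 0.2909 0.2981] eyeTCP [0.5465 0.2909 0.2981] rel tool mm [-3.3 -0.4 -0. ]
w12 [94.3875  0.5495  0.2895] tcp [0.5466 0.291  0.2982] eyeTCP [0.5466 0.2909 0.2981] rel tool mm [-3.2 -0.5 -0. ]
w12 [94.1737  0.5495  0.2895] tcp [0.5467 0.291  0.2984] eyeTCP [0.5467 0.291  0.2983] rel tool mm [-3.1 -0.5 -0. ]
```

View pics/end.png

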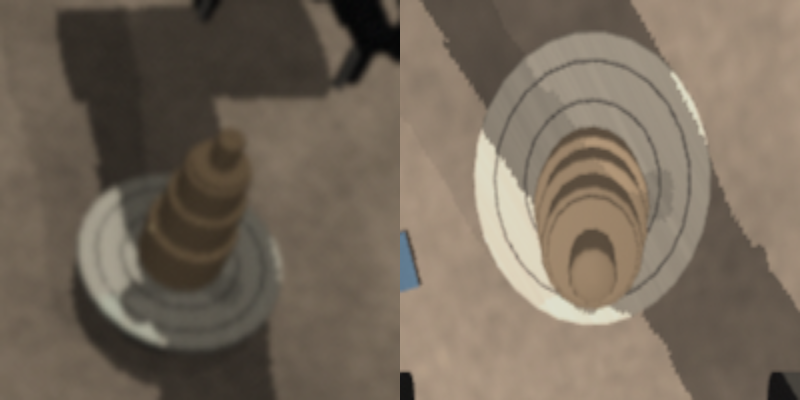

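The crops show all four parts stacked straight on the wheel. Flange and knob both fit the same axis, so the lid is level, and the fingers are clear. I hand it in.

```bash
python3 -c "
from bench import bot
print(bot.sign_off())"
```

```text
the job is handed in; nothing more can be done
None
```

I stacked the jar on the middle of the banding wheel, widest tier to lid, and handed the job in at about 33 s; `sign_off()` returned no verdict, but the last pictures showed all four parts seated and upright with the gripper clear.

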